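Turn out the cast pads

ROBOT

A 7-joint arm with a two-finger parallel gripper is mounted at the origin on a cart in front of the work surface, level with it; the furniture and walls round the work are solid. World frame = base frame: x ahead of the robot, y to its left, z up, the work surface at z = 0. Lengths are in m, angles in rad, forces in N, time in s.
With the tool pointing down it reaches from about 0.4 to 0.85 m from the base axis. Payload 4.5 kg.
Tool frame: the origin (TCP) lies at the very end of the fingers, on their centre line; the grasp point (between the pads) lies 19 mm behind it; z points along the fingers, y is the line along which they close (so a half turn about z gives the same grasp; the last joint's range is limited). The gripper opens to 88 mm and grips with 3 to 60 N. Pads are 18 mm wide; open, the fingers measure 123 mm over their backs; the gripper's body (75 mm by 187 mm) begins 45 mm behind the grasp point.
Start: joints at [1.35, 0.689, -0.195, 1.565, 0.157, 0.902, -0.215], TCP at [0.158, -0.605, 0.239] pointing down, gripper open.
Joint ranges: [-3.01, 3.01], [-0.46, 2.08], [-1.47, 1.51], [0.13, 2.56], [-1, 4.14], [0.04, 2.09], [-2.66, 2.66]. Speed limits (rad/s): [2.57, 2.57, 3.14, 3.14, 3.14, 3.14, 3.14].

INTERFACE

Orientations are given as a unit quaternion [x, y, z, w].
In Python, from plant import r gives the robot as it stands. The module is installed in compiled form; this text tells all that it offers.
- The arm moves only by the tool step_arm, never from a script. Its argument "increments" is a list of rows, each a list of 2 entries, a list of its own where there are three numbers: the shift along the world's x, y, z in cm, then the turn, a rotation vector about the world's x, y, z in degrees. A call has exactly 10 rows; each row shifts and turns the commanded pose from where the row before left it; what a row does not reach is not made up. A row lasts 1/10 s, in which the tool goes at most 50 mm and 8.59 degrees, less where a joint would pass 70% of its speed; a pose out of reach is approached as far as the arm can. A call is refused whole if a number of a shift passes 5 or a number of a turn 8.59, either way. A call with a gripper value outside its range is refused whole. "fingers" is the opening, from 0 (shut) to 1 (fully open), set as the call begins (left out, the last holds). The fingers move at their own pace and stop on an object; "grip_force" is the grip in N (left out, the last holds). Time passes only in rows, so rows that do not move let the fingers close, or fill a call up. It gives the time, the measured TCP pose, the force, the opening and the grip force at its end, in the units of the state.
- r.get_state(): the state, without advancing time (a new reading comes with each control period).
- r.snapshot(name): name is "side" or "top"; returns (picture, depth): 400x640x3 uint8, red, green, blue; 400x640 float32, m along the optical axis (not along the pixel's ray), 0 where there is no reading.
- r.calibration(name): a dict with "fov_y" (degrees; the focal length in pixels is half the picture's height over the tangent of half this angle, whatever the lens; pixels are square), "cx", "cy" (the principal point, pixels), "k1" (the pictures are not rectified: a ray, as slopes to the right and down, at radius r is drawn at 1 + k1 r^2 times it, then the intrinsics apply), "R" (3x3) and "t" (3): a world point X has camera coordinates R X + t. Camera axes: x right, y down, z forward; pixel columns grow to the right and rows downward; lengths in m; the calibration is good to about 2 mm. A picture is of the moment at which its call begins. calibration takes no time and is no camera call.
- r.finish_job(): hands the job in; it is judged then, once.
The state is a dict: "clock": time; "q": joint angles; "qd": joint speeds; "joint_torque": joint torques, N m; "tool_pos": TCP position; "eef_rot": TCP orientation; "contact_force": force on the tool from outside, world axes, zero at the start; "moment": the same for the moment, N m; "opening": opening from 0.0 (shut) to 1.0 (fully open); "finger_force": force on a finger pad.
Only numpy, scipy, OpenCV 4.12 (cv2) and the standard library are available. Lean on these libraries where they do the work, as an engineer would, in place of code of your own. Each camera call takes 0.05 s, during which the arm holds its last target. There are 200 camera calls.

TASK

The pads in the mould tray have set. With the catch drawer pushed fully home, pull the index pin, turn the tray right over and let the pin snap into the other hole, then lift the head by its bar and let it knock down on its stops, as often as it takes, until every pad has dropped into the drawer. Pull the drawer right out, put the amber pads in the yellow box and the blue ones in the blue box, and leave the drawer fully home and the tray turned back mouth up with its pin home; leave the gauge, the tape measure and the roll of tape alone.

Things in the scene. Friction and masses are not known exactly. Their poses are not given: they have to be found in the camera images.
- tray_axis (a point): centre of the grey mould tray, on its turning axis, between the two cheeks of the head; 85 mm above the table when the head is down. Tray frame: y along the axis (tray 266 mm long, 74 mm wide), z out of its mouth (23 mm from the axis; the back is 8 mm behind the axis). Its corners sweep a radius of 45 mm.
- tray_mouth (a point): middle of the tray's mouth, tray frame. Four cavities 62 x 46 mm in a row, centres at y = -102, -34, 34, 102 mm; a pad in one has its centre 13 mm behind the mouth. Small sprung steel clips over two edges of each cavity hold the pads in even when the mouth points down; a sharp knock of the head drives the pads past the clips.
- tray (a joint): turn of the tray, rad: 0 = mouth up (start), 3.14 = mouth down. Turns only with the index pin pulled; slightly stiff (0.06 N m). As it grows from 0 to 3.14 the pin's knob goes from the robot's side of the axis, over the top, to the far side.
- pin_knob (a point): middle of the black pull knob of the index pin, a cylinder 24 mm across, 42 mm long, along the tray's y, at its -y (right-hand) end: 40 mm from the tray axis and, pin home, 205 mm from the tray's centre, over 35 mm clear of the cheek. It spins freely on its own axis, so a gripper can lead it round the half circle without turning. Mouth up: knob on the robot's side, level with the axis.
- pin (a joint): index pin, m: 0 = home in a hole, up to 0.016 as the knob is pulled straight out along the tray's -y; a spring (3 N home, 7 N out) pushes it back. Clear of the hole from 0.007 on; let go between the holes it rides on the cheek at 0.005 and snaps in when it meets a hole. One hole at each end of the half turn; 1 mm of play.
- lift_bar (a point): middle of the black round lifting bar on top of the head, 18 mm thick, along the stand's x, 17 mm behind the tray axis, 46 mm free between its two posts, 196 mm above the table when the head is down; 30 mm free under it. Frame: the stand's, x away from the robot, z up.
- head (a joint): height of the head (cheeks, bridge, lifting bar, tray, pin) on its two guide posts, m: 0 = down on its stops, 0.05 = top. Up to 0.95 kg loaded; it slides freely and drops when let go. Let fall from 0.03 or more with the tray mouth down, one to three such knocks free all the pads.
- drawer_handle (a point): red grip of the catch drawer's upright handle, this point 108 mm above the table: 16 mm thick (y), 20 mm long (x), from 76 to 132 mm high, on a thinner stem, 20 mm before the drawer's front. Drawer home, it stands 74 mm before the tray's axis. Frame: the stand's, +x is the way the drawer is pushed home.
- drawer_floor (a point): centre of the catch drawer's floor, 7 mm above the table; 104 x 266 mm (x, y), with a lip all round whose top is 17 mm above the table. Home, it lies right under the tray. Frame: the stand's.
- drawer (a joint): how far the drawer is out, m: 0 = home, 0.115 = fully out towards the robot. Friction about 1.2 N, stays where left. At the start it may stand anywhere between.
- pad_amber_1_c (a point): amber (orange) cast plastic clamp pad, a block 60 x 44 x 26 mm (x, y, z of its frame), edges rounded, about 80 g, with a small steel disc and two thin black lines on both large faces; this point is its centre, its frame is the pad's. At the start it lies flat in one of the four cavities of the mould tray (which cavity varies), long side across the tray. It may be absent.
- pad_amber_2_c (a point): amber (orange) cast plastic clamp pad, a block 60 x 44 x 26 mm (x, y, z of its frame), edges rounded, about 80 g, with a small steel disc and two thin black lines on both large faces; this point is its centre, its frame is the pad's. At the start it lies flat in one of the four cavities of the mould tray (which cavity varies), long side across the tray. It may be absent.
- pad_blue_1_c (a point): blue cast plastic clamp pad, a block 60 x 44 x 26 mm (x, y, z of its frame), edges rounded, about 80 g, with a small steel disc and two thin black lines on both large faces; this point is its centre, its frame is the pad's. At the start it lies flat in one of the four cavities of the mould tray (which cavity varies), long side across the tray. It may be absent.
- pad_blue_2_c (a point): blue cast plastic clamp pad, a block 60 x 44 x 26 mm (x, y, z of its frame), edges rounded, about 80 g, with a small steel disc and two thin black lines on both large faces; this point is its centre, its frame is the pad's. At the start it lies flat in one of the four cavities of the mould tray (which cavity varies), long side across the tray. It may be absent.
- yellow_box_in (a point): loose yellow plastic open box, 170 x 130 x 36 mm outside (x, y, z), walls and floor 4 mm, 0.5 kg; this point is the centre of its inner floor, 4 mm above the table. Frame: x along its long side, z up. Amber pads belong in it. Which side of the stand it stands on varies.
- blue_box_in (a point): loose blue plastic open box, 170 x 130 x 36 mm outside (x, y, z), walls and floor 4 mm, 0.5 kg; this point is the centre of its inner floor, 4 mm above the table. Frame: x along its long side, z up. Blue pads belong in it. Which side of the stand it stands on varies.
- setting_gauge: bystander: light-metal bridge gauge with an upright rod, 42 x 120 x 95 mm; origin under it. To be left alone.
- tape_measure: bystander: yellow tape measure, 36 x 89 x 67 mm; origin under it. To be left alone.
- masking_tape: bystander: roll of tan masking tape, 112 mm across, 24 mm high; origin under it. To be left alone.
There are look-alikes about, which are no part of the job. What is shaped like the part that bears pad_blue_2_c but green is not meant.

How it is judged:
By the outcome, as a careful person would: the job done as asked, in the order asked, and still so for the second after the job is handed in, with the robot touching nothing.
Of pad_amber_1, pad_amber_2, pad_blue_1, pad_blue_2 only 2 to 4 are there at a start; the rules pass over those that are not, and their reading is None.
At some moment in a run one of yellow_box, blue_box may be knocked a few centimetres aside while the robot is not near it.
Once in a run the grip may slacken for a moment while it holds something.
It also fails if it takes over 210 s, if anything falls off the work surface, if the arm or the gripper's body presses on something with over 40 N, if the wrist force passes 120 N, or if a joint passes its speed limit or range.

## Working session

There is one attempt and no reset: what is moved stays moved. The work goes in short steps, Python scripts to look and compute and a tool call to move; the robot and the scene stay as the last step left them, time stands still between calls to the robot, and variables do not carry over. Pictures are saved under pics/ and viewed, at most 14 in all, crops included, and the job is handed in when it is done.

Besides the shell and the picture viewer there is one more tool, called after ">>>" as name(argument=value, ...) on one line, values as JSON. step_arm: Moves the arm, as the interface text tells. Its arguments: {"type":"object","properties":{"increments":{"type":"array","items":{"type":"array"}},"fingers":{"type":"number"},"grip_force":{"type":"number"}},"required":["increments"]}

```bash
mkdir -p pics
cat > h.py <<'E'
import numpy as np, cv2
from plant import r
def K(n):
    c=r.calibration(n); f=200/np.tan(np.radians(c["fov_y"])/2); return c,f
def ray(n,u,v):
    c,f=K(n); d=np.array([(u-c["cx"])/f,(v-c["cy"])/f]); s=d.copy()
    for _ in range(20): s=d/(1+c["k1"]*(s@s))
    return np.array([s[0],s[1],1.]),c
def at_depth(n,u,v,z):
    s,c=ray(n,u,v); return np.array(c["R"]).T@(s*z-np.array(c["t"]))
def at_z(n,u,v,Z):
    s,c=ray(n,u,v); R=np.array(c["R"]); o=-R.T@np.array(c["t"]); d=R.T@s
    return o+d*(Z-o[2])/d[2]
def px(n,X):
    c,f=K(n); p=np.array(c["R"])@np.array(X)+np.array(c["t"]); s=p[:2]/p[2]; s=s*(1+c["k1"]*(s@s)); return s*f+[c["cx"],c["cy"]]
def snap(n,name,crop=None,k=1):
    im,d=r.snapshot(n); np.save("%s.npy"%n,d); o=im[:,:,::-1]
    cv2.imwrite("%s_last.png"%n,o)
    if crop: o=o[crop[1]:crop[3],crop[0]:crop[2]]
    if k!=1: o=cv2.resize(o,None,fx=k,fy=k,interpolation=cv2.INTER_CUBIC)
    cv2.imwrite("pics/"+name,o); return im,d
E
python3 - <<'E'
from h import *
snap("top","t0.png",k=1.25); snap("side","s0.png",k=1.25)
for n in("top","side"): print(r.calibration(n))
print(r.get_state())
E
```

```text
{'fov_y': 43.87376440042284, 'cx': 321.93308458248634, 'cy': 203.7359174771625, 'k1': -0.12114977129148241, 'R': array([[-0.06500515, -0.99787915, -0.00339559],
       [-0.97560473,  0.06426843, -0.20991659],
       [ 0.20968961, -0.0103329 , -0.9777134 ]]), 't': array([0.01508286, 0.58748846, 1.4176427 ])}
{'fov_y': 45.18990804390549, 'cx': 314.1690048595561, 'cy': 201.56582268336072, 'k1': -0.07864342307963165, 'R': array([[-0.99496992, -0.09960224, -0.01068928],
       [-0.03620582,  0.45705094, -0.88870331],
       [ 0.09340239, -0.88384605, -0.45835811]]), 't': array([0.55219067, 0.13244564, 1.78782237])}
{'clock': 0.1, 'q': array([ 1.34980563,  0.68987682, -0.19454113,  1.56621647,  0.15733364,
        0.90248932, -0.21509747]), 'qd': array([-0.00041357, -0.00230713,  0.00088422, -0.00202687,  0.00061915,
       -0.00093508, -0.00078628]), 'joint_torque': array([-2.39681853e-03, -5.28492665e+01, -1.27149906e+00, -1.53835505e+01,
       -5.26231283e-02,  2.01137365e-03,  2.57853617e-05]), 'tool_pos': array([ 0.15735017, -0.60430053,  0.23801158]), 'eef_rot': array([ 9.91888683e-01,  1.27107065e-01, -1.65087642e-04, -7.79952876e-04]), 'contact_force': array([-0.66362656,  0.03993758,  0.17535992]), 'moment': array([0.0174423 , 0.0174965 , 0.06329647]), 'finger_force': 0.0, 'opening': 0.997606202274632}
```

View pics/t0.png

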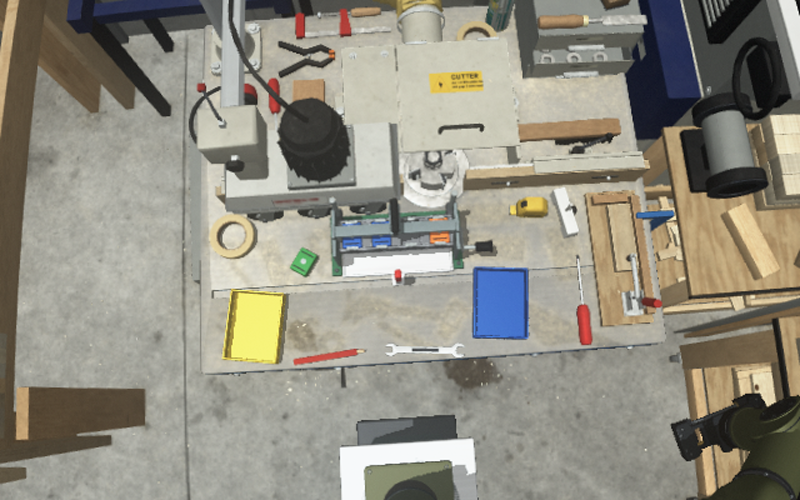

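View pics/s0.png

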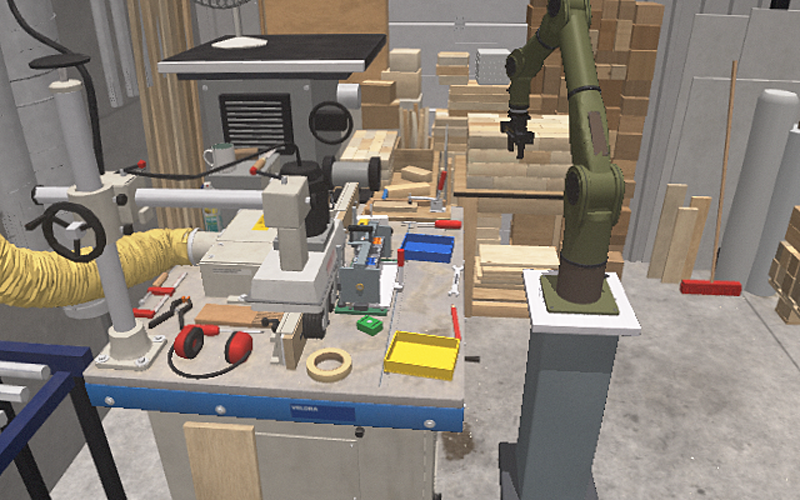

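The top view shows the stand with its tray at about (395,240), pads blue, blue, (bar/empty), amber, with the knob at (485,247), drawer handle at (398,275), yellow box at (253,327) and blue box at (500,303). A green look-alike at (304,262) is to be ignored. I'll enlarge the stand.

Run:
```python
from h import *
im=cv2.imread("top_last.png"); cv2.imwrite("pics/c1.png",cv2.resize(im[150:235,255:405],None,fx=5.3,fy=5.3,interpolation=cv2.INTER_CUBIC))
im=cv2.imread("side_last.png"); cv2.imwrite("pics/c2.png",cv2.resize(im[140:270,250:385],None,fx=4.5,fy=4.5,interpolation=cv2.INTER_CUBIC))
d=np.load("top.npy")
for u,v in((388,198),(318,217),(390,199),(392,197)): print(u,v,d[v,u],at_depth("top",u,v,d[v,u]))
```

```text
388 198 1.4494798 [ 0.58461946 -0.21696271  0.09511311]
318 217 1.4004714 [ 0.53475965 -0.00905488  0.13234795]
390 199 1.4467126 [ 0.58080404 -0.22222862  0.09718076]
392 197 1.4462737 [ 0.58602898 -0.22839524  0.09881545]
```

View pics/c1.png

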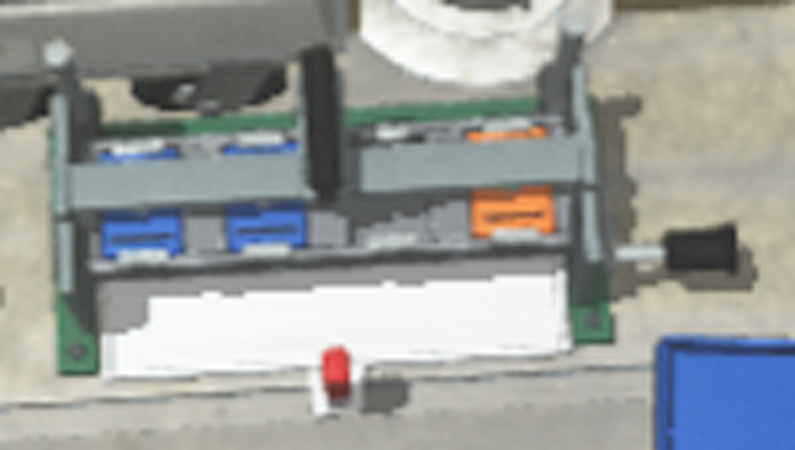

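View pics/c2.png

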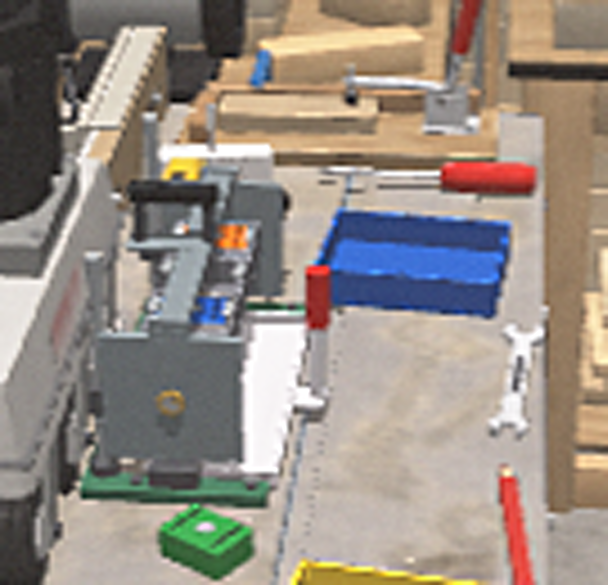

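Tray holds blue, blue, empty, amber (crop x 143, 267, 395, 513). The drawer is partly out, red handle top at crop (337,360), knob at (703,248). Next comes geometry from depth, plus a height map for clearance.

Run:
```python
from h import *
np.set_printoptions(precision=4,suppress=True,linewidth=200)
P=lambda x,y,Z:at_z("top",255+x/5.3,150+y/5.3,Z)[:2]
print("knob ends",P(667,251,.097),P(738,247,.097))
print("bar ends",P(322,48,.205),P(322,190,.205))
print("drawer front corners",P(105,378,.017),P(572,350,.017))
print("cheek outer edges top",P(62,190,.125),P(590,150,.125))
print("handle",P(337,360,.132))
B=lambda L,Z:[at_z("top",u/1.25,v/1.25,Z)[:2] for u,v in L]
print("yel",B([(232,290),(287,293),(278,363),(222,358)],.036))
print("blu",B([(474,268),(528,268),(527,339),(472,335)],.036))
d=np.load("top.npy")
vv,uu=np.mgrid[0:400,0:640]
c,f=K("top"); pts=np.stack([(uu-c["cx"])/f,(vv-c["cy"])/f],-1); 
s=pts.copy()
for _ in range(20): s=pts/(1+c["k1"]*(s**2).sum(-1,keepdims=True))
X=np.concatenate([s,np.ones((400,640,1))],-1)*d[...,None]-np.array(c["t"]); X=X@np.array(c["R"])
X=X[d>0]
H=np.full((24,32),np.nan)
for x,y,z in X:
    i=int((x-.42)//.02); j=int((y+.4)//.02)
    if 0<=i<24 and 0<=j<32 and z<1: H[i,j]=np.nanmax([H[i,j],z])
print("cols y from -.4 step .02 (mm)")
for i in range(23,-1,-1): print("%.2f"%(.42+.02*i)," ".join("%4.0f"%(h*1000) if h==h else "   ." for h in H[i,::-1]))
print("leftmost col is y=+0.22")
```

```text
knob ends [ 0.5875 -0.1959] [ 0.5872 -0.2354]
bar ends [ 0.6828 -0.0131] [ 0.6072 -0.0084]
drawer front corners [0.5516 0.1234] [ 0.5503 -0.1465]
cheek outer edges top [0.6368 0.1326] [ 0.6403 -0.1554]
handle [ 0.5321 -0.0105]
yel [array([0.5326, 0.3943]), array([0.5169, 0.2599]), array([0.3511, 0.2866]), array([0.3703, 0.4209])]
blu [array([ 0.5486, -0.1943]), array([ 0.5398, -0.3256]), array([ 0.3691, -0.3054]), array([ 0.3878, -0.1755])]
cols y from -.4 step .02 (mm)
0.88    .    .    .    .    .    .    .    .    .    .    .    .    .  128  131  132  130  129  132  130  136  131  131  131  133  130  132  134   74   76   78   77
0.86  501    .    .    .    .    .    .    .    .    .    .    .  206  174  134  132  132  130  159  161  161  159  161  156  129  131  132  133  124   78   78   79
0.84  507    .    .    .    .    .    .  256  258  229  228  229  227  176  133  132  130  130  136  132  133  134  133  132  134  130  131  130  122   66    5   67
0.82  509  510    .    .  435  436    .  380  266  228  228  228  226  177  132  130  130  132  131  131  131  131  132  135  130 
[... 2658 characters left out ...]
7    7    8    6
0.48    9    9    7    6    8    5    6    4    5    8    4    7    6    8    7    7    4    8    8    8    9   36   10   10   11   10    8   39    4    6    5    7
0.46    6    4    5   10    7    7    6    6    7   12    7    9    3    5    5    6    7    8    6    6    7   42   13    9   12   11   10   41    5    4    7    5
0.44   13    4    8    9    5    9    7   11    5    7    5    7    5    6    6    4    9    8    6    4    5   40    9   11   11   10   11   42    8    7    5    3
0.42    4    5    7    5    5    6    6    6    4    6    5    5    6    5    7    9    6    8    8    7    5   39   10   13    9   10   11   41    8    5    5    8
leftmost col is y=+0.22
```

Three pads (two blue, one amber), all far from each box. The axis is at about x 0.6275, y −0.011, yaw about 0, and the drawer is about 22 mm out. I'll move towards the handle.

>>> step_arm(increments=[[[1.9,3,0],[0,0,-1.5]],[[1.9,3,0],[0,0,-1.5]],[[1.9,3,0],[0,0,-1.5]],[[1.9,3,0],[0,0,-1.5]],[[1.9,3,0],[0,0,-1.5]],[[1.9,3,0],[0,0,-1.5]],[[1.9,3,0],[0,0,-1.5]],[[1.9,3,0],[0,0,-1.5]],[[1.9,3,0],[0,0,-1.5]],[[1.9,3,0],[0,0,-1.1]]], fingers=0.6)

```text
clock: 1.1
tool_pos: [0.348, -0.3034, 0.2386]
eef_rot: [1.0, -0.001, -0.0, -0.0]
contact_force: [0.2, 0.2, -0.2]
opening: 0.597
finger_force: 0.0
```

>>> step_arm(increments=[[[1.8,3,0],[0,0,0]],[[1.8,3,0],[0,0,0]],[[1.8,3,0],[0,0,0]],[[1.8,3,0],[0,0,0]],[[1.8,3,0],[0,0,0]],[[1.8,3,0],[0,0,0]],[[1.8,3,0],[0,0,0]],[[1.8,3,0],[0,0,0]],[[1.8,3,0],[0,0,0]],[[1.8,2.5,0],[0,0,0]]])

```text
clock: 2.1
tool_pos: [0.5279, -0.0077, 0.2385]
eef_rot: [1.0, 0.001, -0.0, -0.0]
contact_force: [0.9, 0.1, -0.1]
opening: 0.601
finger_force: 0.0
```

>>> step_arm(increments=[[[0,-0.2,-1.4],[0,0,0]],[[0,0,-1.4],[0,0,0]],[[0,0,-1.4],[0,0,0]],[[0,0,-1.4],[0,0,0]],[[0,0,-1.4],[0,0,0]],[[0,0,-1.4],[0,0,0]],[[0,0,-1.4],[0,0,0]],[[0,0,-1.4],[0,0,0]],[[0,0,-1.4],[0,0,0]],[[0,0,-1.4],[0,0,0]]])

```text
clock: 3.1
tool_pos: [0.5274, -0.0118, 0.0979]
eef_rot: [1.0, 0.0, -0.0, 0.0]
contact_force: [0.3, -0.5, -0.5]
opening: 0.602
finger_force: 0.0
```

>>> step_arm(increments=[[[0,0,0],[0,0,0]],[[0,0,0],[0,0,0]],[[0,0,0],[0,0,0]],[[0,0,0],[0,0,0]],[[0,0,0],[0,0,0]],[[0,0,0],[0,0,0]],[[0,0,0],[0,0,0]],[[0,0,0],[0,0,0]],[[0,0,0],[0,0,0]],[[0,0,0],[0,0,0]]], fingers=0, grip_force=20)

```text
clock: 4.1
tool_pos: [0.5281, -0.0066, 0.0994]
eef_rot: [1.0, 0.002, 0.001, -0.003]
contact_force: [-0.4, 9.6, -0.4]
opening: 0.18
finger_force: 20.0
```

>>> step_arm(increments=[[[0.3,0,0],[0,0,0]],[[0.3,0,0],[0,0,0]],[[0.3,0,0],[0,0,0]],[[0.3,0,0],[0,0,0]],[[0.3,0,0],[0,0,0]],[[0.2,0,0],[0,0,0]],[[0.2,0,0],[0,0,0]],[[0.2,0,0],[0,0,0]],[[0,0,0],[0,0,0]],[[0,0,0],[0,0,0]]])

```text
clock: 5.1
tool_pos: [0.5492, -0.0067, 0.0994]
eef_rot: [1.0, 0.002, 0.001, -0.003]
contact_force: [-0.2, 8.8, 0.3]
opening: 0.184
finger_force: 20.0
```

>>> step_arm(increments=[[[0.2,0.3,0],[0,0,0]],[[0.2,0,0],[0,0,0]],[[0.2,0,0],[0,0,0]],[[0.2,0,0],[0,0,0]],[[0.1,0,0],[0,0,0]],[[0.1,0,0],[0,0,0]],[[0,0,0],[0,0,0]],[[0,0,0],[0,0,0]],[[0,0,0],[0,0,0]],[[0,0,0],[0,0,0]]])

```text
clock: 6.1
tool_pos: [0.5551, -0.0068, 0.0993]
eef_rot: [1.0, 0.001, -0.003, -0.001]
contact_force: [-9.1, 5.9, 10.1]
opening: 0.182
finger_force: 20.0
```

>>> step_arm(increments=[[[-0.3,0,0],[0,0,0]],[[0,0,0],[0,0,0]],[[0,0,0],[0,0,0]],[[0,0,0],[0,0,0]],[[0,0,1],[0,0,0]],[[0,0,2],[0,0,0]],[[0,0,3],[0,0,0]],[[0,0,3],[0,0,0]],[[0,0,3],[0,0,0]],[[0,0,2],[0,0,0]]], fingers=0.5)

```text
clock: 7.1
tool_pos: [0.5564, -0.0091, 0.2417]
eef_rot: [1.0, -0.0, 0.002, 0.0]
contact_force: [0.1, -0.4, -0.4]
opening: 0.497
finger_force: 0.0
```

>>> step_arm(increments=[[[0,-2.5,0],[0,0,8]],[[0,-2.5,0],[0,0,8]],[[0,-2.5,0],[0,0,8]],[[0,-2.5,0],[0,0,8]],[[0,-2.5,0],[0,0,8]],[[0,-2.5,0],[0,0,8]],[[0,-2,0],[0,0,8]],[[0,-2,0],[0,0,8]],[[0.4,-2,0],[0,0,8]],[[0.4,0,0],[0,0,8]]])

```text
clock: 8.1
tool_pos: [0.5627, -0.2237, 0.2391]
eef_rot: [0.766, 0.643, -0.001, 0.001]
contact_force: [0.7, -0.8, 0.4]
opening: 0.504
finger_force: 0.0
```

>>> step_arm(increments=[[[1,0,0],[0,0,8]],[[1,0,0],[0,0,2]],[[0.5,0,0],[0,0,0]],[[0,0,0],[0,0,0]],[[0,0,0],[0,0,0]],[[0,0,0],[0,0,0]],[[0,0,0],[0,0,0]],[[0,0,0],[0,0,0]],[[0,0,0],[0,0,0]],[[0,0,0],[0,0,0]]])

```text
clock: 9.1
tool_pos: [0.5885, -0.2188, 0.2387]
eef_rot: [0.707, 0.707, 0.0, 0.0]
contact_force: [-0.5, 0.4, 0.4]
opening: 0.501
finger_force: 0.0
```

Run:
```python
from h import *
snap("top","t1.png",(230,130,410,265),4.4); print(r.get_state()["q"],r.get_state()["tool_pos"])
im=cv2.imread("side_last.png");
```

```text
[ 0.55987496  0.72895469 -0.51441503  1.54595283  0.40711103  0.97492737
 -0.07657331] [ 0.58852718 -0.21886103  0.23875539]
```

View pics/t1.png

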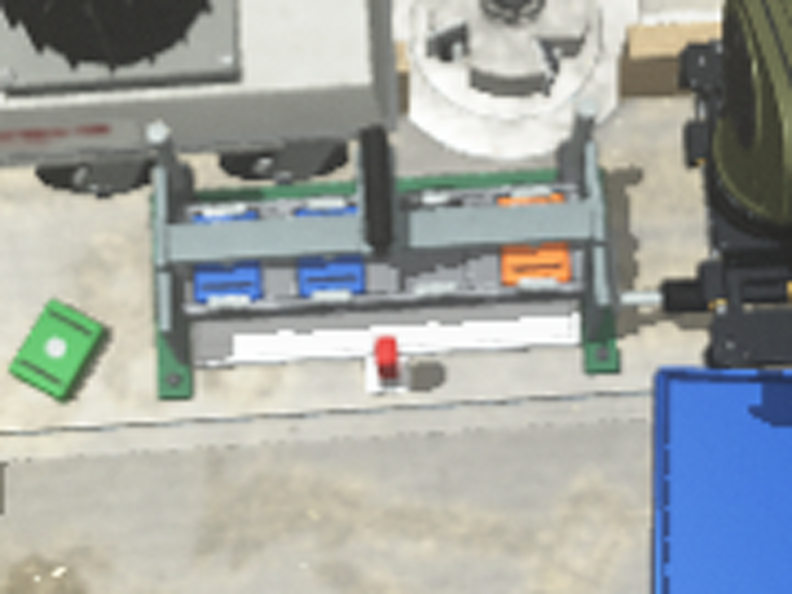

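The drawer is now home-ish: handle at crop (386,357), drawer front edge from (195,365) to (580,343). The gripper stands over the knob.

Run:
```python
from h import *
np.set_printoptions(precision=4,suppress=True)
P=lambda x,y,Z:at_z("top",230+x/4.4,130+y/4.4,Z)[:2]
print("handle",P(386,355,.132),"front",P(190,367,.017),P(582,343,.017))
print("base corners",P(160,397,.008),P(192,397,.008),P(586,372,.008),P(620,370,.008))
print("knob left end",P(662,295,.097))
print("pads", [P(x,y,.095) for x,y in((229,284),(332,277),(537,265))])
d=np.load("top.npy")
for u,v in((317,209),(317,211),(318,210),(318,212)): print(at_depth("top",u,v,d[v,u]))
```

```text
handle [ 0.553  -0.0094] front [0.5765 0.1273] [ 0.5756 -0.1465]
base corners [0.5583 0.1501] [0.5569 0.1277] [ 0.5566 -0.1485] [ 0.5564 -0.1724]
knob left end [ 0.5885 -0.1949]
pads [array([0.6154, 0.0917]), array([0.6156, 0.023 ]), array([ 0.6148, -0.1137])]
[ 0.558  -0.0077  0.1318]
[ 0.5524 -0.0073  0.131 ]
[ 0.5541 -0.0103  0.136 ]
[ 0.5495 -0.01    0.1303]
```

>>> step_arm(increments=[[[0,0.4,-1.7],[0,0,0]],[[0,0,-1.7],[0,0,0]],[[0,0,-1.7],[0,0,0]],[[0,0,-1.7],[0,0,0]],[[0,0,-1.7],[0,0,0]],[[0,0,-1.7],[0,0,0]],[[0,0,-1.7],[0,0,0]],[[0,0,-1.7],[0,0,0]],[[0,0,-1.7],[0,0,0]],[[0,0,-1.7],[0,0,0]]])

```text
clock: 10.15
tool_pos: [0.5887, -0.2149, 0.0681]
eef_rot: [0.707, 0.707, 0.0, 0.0]
contact_force: [0.3, -0.4, 0.4]
opening: 0.501
finger_force: 0.0
```

>>> step_arm(increments=[[[0,0,0],[0,0,0]],[[0,0,0],[0,0,0]],[[0,0,0],[0,0,0]],[[0,0,0],[0,0,0]],[[0,0,0],[0,0,0]],[[0,0,0],[0,0,0]],[[0,0,0],[0,0,0]],[[0,0,0],[0,0,0]],[[0,0,0],[0,0,0]],[[0,0,0],[0,0,0]]], fingers=0, grip_force=40)

```text
clock: 11.15
tool_pos: [0.5924, -0.2148, 0.0707]
eef_rot: [0.707, 0.707, 0.003, 0.003]
contact_force: [5.7, -0.9, -1.9]
opening: 0.264
finger_force: 39.9
```

>>> step_arm(increments=[[[0.4,-0.2,0],[0,0,0]],[[0,-0.3,0],[0,0,0]],[[0,-0.3,0],[0,0,0]],[[0,-0.3,0],[0,0,0]],[[0,-0.3,0],[0,0,0]],[[0,-0.2,0],[0,0,0]],[[0,0,0],[0,0,0]],[[0,0,0],[0,0,0]],[[0,0,0],[0,0,0]],[[0,0,0],[0,0,0]]])

```text
clock: 12.15
tool_pos: [0.5929, -0.2284, 0.0696]
eef_rot: [0.707, 0.708, 0.001, -0.001]
contact_force: [-1.0, 5.2, 6.0]
opening: 0.263
finger_force: 40.0
```

>>> step_arm(increments=[[[0.05,0,0.63],[0,0,0]],[[0.15,0,0.61],[0,0,0]],[[0.24,0,0.58],[0,0,0]],[[0.33,0,0.53],[0,0,0]],[[0.41,0,0.48],[0,0,0]],[[0.48,0,0.41],[0,0,0]],[[0.53,0,0.33],[0,0,0]],[[0.58,0,0.24],[0,0,0]],[[0.61,0,0.14],[0,0,0]],[[0.63,0,0.05],[0,0,0]]])

```text
clock: 13.15
tool_pos: [0.6332, -0.2283, 0.1098]
eef_rot: [0.707, 0.708, 0.001, -0.001]
contact_force: [-0.6, 5.7, 5.3]
opening: 0.257
finger_force: 39.9
```

>>> step_arm(increments=[[[0.63,0,-0.05],[0,0,0]],[[0.61,0,-0.14],[0,0,0]],[[0.58,0,-0.24],[0,0,0]],[[0.53,0,-0.33],[0,0,0]],[[0.48,0,-0.41],[0,0,0]],[[0.41,0,-0.48],[0,0,0]],[[0.33,0,-0.53],[0,0,0]],[[0.24,0,-0.58],[0,0,0]],[[0.15,0,-0.61],[0,0,0]],[[0.05,0,-0.63],[0,0,0]]])

```text
clock: 14.15
tool_pos: [0.6729, -0.228, 0.0686]
eef_rot: [0.707, 0.708, 0.001, -0.002]
contact_force: [-1.9, 5.9, 12.8]
opening: 0.265
finger_force: 40.0
```

>>> step_arm(increments=[[[0,0.5,0],[0,0,0]],[[0,0.5,0],[0,0,0]],[[0,0.4,0],[0,0,0]],[[0,0.3,0],[0,0,0]],[[0,0,0],[0,0,0]],[[0,0,0],[0,0,0]],[[0,0,0],[0,0,0]],[[0,0,0],[0,0,0]],[[0,0,0],[0,0,0]],[[0,0,0],[0,0,0]]])

```text
clock: 15.15
tool_pos: [0.6729, -0.2153, 0.0697]
eef_rot: [0.707, 0.707, -0.0, 0.001]
contact_force: [-2.0, 0.3, 5.7]
opening: 0.259
finger_force: 40.0
```

>>> step_arm(increments=[[[0,0,0],[0,0,0]],[[0,0,0],[0,0,0]],[[0,0,0],[0,0,0]],[[0,0,1],[0,0,0]],[[0,0,3],[0,0,0]],[[0,0,3.5],[0,0,0]],[[0,0,3.5],[0,0,0]],[[0,0,3.5],[0,0,0]],[[0,0,3],[0,0,0]],[[-1,0,2],[0,0,0]]], fingers=0.5)

```text
clock: 16.15
tool_pos: [0.6644, -0.2134, 0.2671]
eef_rot: [0.707, 0.707, 0.002, 0.002]
contact_force: [0.5, -0.6, 0.2]
opening: 0.501
finger_force: 0.0
```

>>> step_arm(increments=[[[-1.5,1,0],[0,0,-8.5]],[[-1.5,2,0],[0,0,-8.5]],[[-1.5,2,0],[0,0,-8.5]],[[-1.5,2,0],[0,0,-8.5]],[[0,2,0],[0,0,-8.5]],[[0,2,0],[0,0,-8.5]],[[0,2,0],[0,0,-8.5]],[[0,2,0],[0,0,-8.5]],[[0,2,0],[0,0,-8.5]],[[0,2,0],[0,0,-8.5]]])

```text
clock: 17.15
tool_pos: [0.6027, -0.0228, 0.2645]
eef_rot: [0.999, 0.041, 0.0, -0.0]
contact_force: [0.6, -0.1, 0.1]
opening: 0.503
finger_force: 0.0
```

Run:
```python
from h import *
snap("top","t2.png",(255,130,415,250),4.9); snap("side","s2.png",(250,120,400,260),4.2); print(r.get_state()["q"],r.get_state()["tool_pos"],r.get_state()["eef_rot"])
```

```text
[ 0.01603349  0.62651099 -0.10283039  1.60744339  0.07325887  0.91049029
 -1.59023512] [ 0.60287947 -0.019404    0.26442708] [ 9.98921576e-01  4.64116031e-02  4.55678706e-04 -1.20039904e-03]
```

View pics/t2.png

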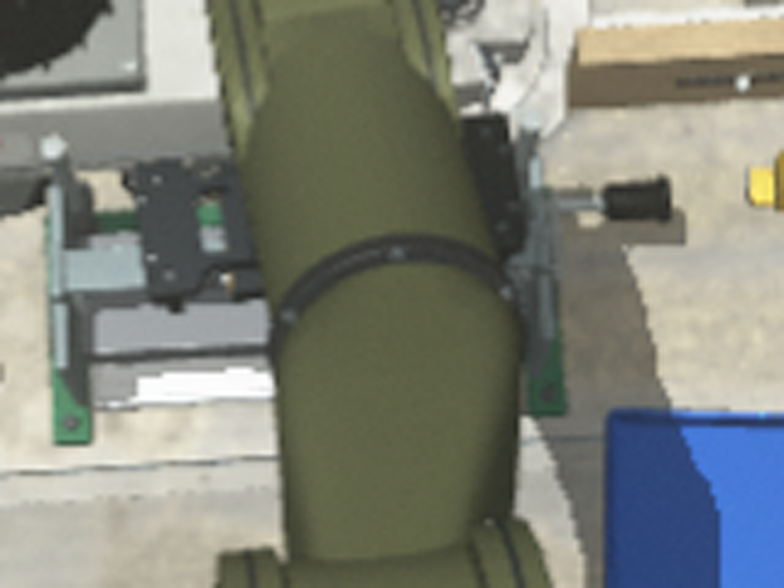

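The top view shows the tray turned over, with the knob on the far side at crop (638,200).

Run:
```python
from h import *
print(at_z("top",255+605/4.9,130+204/4.9,.097),at_z("top",255+671/4.9,130+198/4.9,.097))
```

```text
[ 0.66563586 -0.1960011   0.097     ] [ 0.66682934 -0.23624506  0.097     ]
```

>>> step_arm(increments=[[[0.5,0.5,0],[0,0,-1.3]],[[1,0.5,0],[0,0,-1.3]],[[1,0,0],[0,0,-1.3]],[[1,0,0],[0,0,-1.3]],[[0.7,0,0],[0,0,0]],[[0,0,-1.5],[0,0,0]],[[0,0,-1.5],[0,0,0]],[[0,0,-2],[0,0,0]],[[0,0,-2],[0,0,0]],[[0,0,-1.7],[0,0,0]]])

```text
clock: 18.25
tool_pos: [0.6447, -0.0152, 0.1758]
eef_rot: [1.0, -0.002, -0.0, 0.0]
contact_force: [0.1, 0.3, -0.0]
opening: 0.493
finger_force: 0.0
```

>>> step_arm(increments=[[[0,0,0],[0,0,0]],[[0,0,0],[0,0,0]],[[0,0,0],[0,0,0]],[[0,0,0],[0,0,0]],[[0,0,0],[0,0,0]],[[0,0,0],[0,0,0]],[[0,0,0],[0,0,0]],[[0,0,0],[0,0,0]],[[0,0,0],[0,0,0]],[[0,0,0],[0,0,0]]], fingers=0, grip_force=40)

```text
clock: 19.25
tool_pos: [0.6446, -0.0073, 0.1768]
eef_rot: [1.0, 0.001, -0.0, -0.004]
contact_force: [0.9, 10.0, -7.6]
opening: 0.184
finger_force: 40.0
```

>>> step_arm(increments=[[[0,0.6,0.3],[0,0,0]],[[0,0,0.5],[0,0,0]],[[0,0,0.7],[0,0,0]],[[0,0,0.8],[0,0,0]],[[0,0,0.8],[0,0,0]],[[0,0,0.8],[0,0,0]],[[0,0,0.5],[0,0,0]],[[0,0,0.3],[0,0,0]],[[0,0,0],[0,0,0]],[[0,0,0],[0,0,0]]])

```text
clock: 20.25
tool_pos: [0.6446, -0.0073, 0.2235]
eef_rot: [1.0, -0.002, -0.0, -0.0]
contact_force: [0.5, 4.3, -8.7]
opening: 0.188
finger_force: 40.1
```

>>> step_arm(increments=[[[0,0,0],[0,0,0]],[[0,0,0],[0,0,0]],[[0,0,0],[0,0,0]],[[0,0,0],[0,0,0]],[[0,0,0],[0,0,0]],[[0,0,0],[0,0,0]],[[0,0,0],[0,0,0]],[[0,0,0],[0,0,0]],[[0,0,0],[0,0,0]],[[0,0,0],[0,0,0]]], fingers=0.8)

```text
clock: 21.25
tool_pos: [0.6448, -0.0078, 0.2237]
eef_rot: [1.0, -0.002, -0.0, 0.0]
contact_force: [0.4, -0.7, -0.3]
opening: 0.803
finger_force: 0.0
```

>>> step_arm(increments=[[[0,0,-1],[0,0,0]],[[0,0,-1.2],[0,0,0]],[[0,0,-1.3],[0,0,0]],[[0,0,-1.2],[0,0,0]],[[0,0,0],[0,0,0]],[[0,0,0],[0,0,0]],[[0,0,0],[0,0,0]],[[0,0,0],[0,0,0]],[[0,0,0],[0,0,0]],[[0,0,0],[0,0,0]]])

```text
clock: 22.25
tool_pos: [0.645, -0.0079, 0.1771]
eef_rot: [1.0, -0.002, 0.0, 0.0]
contact_force: [-1.2, -0.0, 0.6]
opening: 0.803
finger_force: 0.0
```

>>> step_arm(increments=[[[0,0,0],[0,0,0]],[[0,0,0],[0,0,0]],[[0,0,0],[0,0,0]],[[0,0,0],[0,0,0]],[[0,0,0],[0,0,0]],[[0,0,0],[0,0,0]],[[0,0,0],[0,0,0]],[[0,0,0],[0,0,0]],[[0,0,0],[0,0,0]],[[0,0,0],[0,0,0]]], fingers=0)

```text
clock: 23.25
tool_pos: [0.6447, -0.0072, 0.1768]
eef_rot: [1.0, -0.002, -0.0, -0.0]
contact_force: [0.0, 2.1, 1.1]
opening: 0.181
finger_force: 39.3
```

>>> step_arm(increments=[[[0,0,0.3],[0,0,0]],[[0,0,0.5],[0,0,0]],[[0,0,0.7],[0,0,0]],[[0,0,0.8],[0,0,0]],[[0,0,0.8],[0,0,0]],[[0,0,0.8],[0,0,0]],[[0,0,0.5],[0,0,0]],[[0,0,0.3],[0,0,0]],[[0,0,0],[0,0,0]],[[0,0,0],[0,0,0]]])

```text
clock: 24.25
tool_pos: [0.6447, -0.0073, 0.2237]
eef_rot: [1.0, -0.002, -0.0, -0.0]
contact_force: [1.3, 4.7, -5.7]
opening: 0.184
finger_force: 39.9
```

>>> step_arm(increments=[[[0,0,0],[0,0,0]],[[0,0,0],[0,0,0]],[[0,0,0],[0,0,0]],[[0,0,0],[0,0,0]],[[0,0,0],[0,0,0]],[[0,0,0],[0,0,0]],[[0,0,0],[0,0,0]],[[0,0,0],[0,0,0]],[[0,0,0],[0,0,0]],[[0,0,0],[0,0,0]]], fingers=0.8)

```text
clock: 25.25
tool_pos: [0.6447, -0.0078, 0.2237]
eef_rot: [1.0, -0.002, -0.0, 0.0]
contact_force: [-0.7, -0.1, -0.0]
opening: 0.799
finger_force: 0.0
```

>>> step_arm(increments=[[[0,0,-1],[0,0,0]],[[0,0,-1.2],[0,0,0]],[[0,0,-1.3],[0,0,0]],[[0,0,-1.2],[0,0,0]],[[0,0,0],[0,0,0]],[[0,0,0],[0,0,0]],[[0,0,0],[0,0,0]],[[0,0,0],[0,0,0]],[[0,0,0],[0,0,0]],[[0,0,0],[0,0,0]]])

```text
clock: 26.25
tool_pos: [0.6449, -0.0079, 0.1771]
eef_rot: [1.0, -0.002, 0.0, 0.0]
contact_force: [0.0, 0.3, 0.5]
opening: 0.796
finger_force: 0.0
```

>>> step_arm(increments=[[[0,0,0],[0,0,0]],[[0,0,0],[0,0,0]],[[0,0,0],[0,0,0]],[[0,0,0],[0,0,0]],[[0,0,0],[0,0,0]],[[0,0,0],[0,0,0]],[[0,0,0],[0,0,0]],[[0,0,0],[0,0,0]],[[0,0,0],[0,0,0]],[[0,0,0],[0,0,0]]], fingers=0)

```text
clock: 27.25
tool_pos: [0.6448, -0.0072, 0.1768]
eef_rot: [1.0, -0.002, 0.0, -0.0]
contact_force: [0.4, 3.4, 0.4]
opening: 0.184
finger_force: 39.3
```

>>> step_arm(increments=[[[0,0,0.3],[0,0,0]],[[0,0,0.5],[0,0,0]],[[0,0,0.7],[0,0,0]],[[0,0,0.8],[0,0,0]],[[0,0,0.8],[0,0,0]],[[0,0,0.8],[0,0,0]],[[0,0,0.5],[0,0,0]],[[0,0,0.3],[0,0,0]],[[0,0,0],[0,0,0]],[[0,0,0],[0,0,0]]])

```text
clock: 28.25
tool_pos: [0.6447, -0.0073, 0.2237]
eef_rot: [1.0, -0.002, 0.0, -0.0]
contact_force: [2.1, 5.1, -6.1]
opening: 0.184
finger_force: 39.9
```

>>> step_arm(increments=[[[0,0,0],[0,0,0]],[[0,0,0],[0,0,0]],[[0,0,0],[0,0,0]],[[0,0,0],[0,0,0]],[[0,0,0],[0,0,0]],[[0,0,0],[0,0,0]],[[0,0,0],[0,0,0]],[[0,0,0],[0,0,0]],[[0,0,0],[0,0,0]],[[0,0,0],[0,0,0]]], fingers=0.8)

```text
clock: 29.25
tool_pos: [0.6448, -0.0078, 0.2237]
eef_rot: [1.0, -0.002, -0.0, 0.0]
contact_force: [0.4, 1.1, -0.3]
opening: 0.799
finger_force: 0.0
```

>>> step_arm(increments=[[[0,0,2],[0,0,0]],[[-1,0,1],[0,0,0]],[[-2.5,0,0],[0,0,0]],[[-2.5,0,0],[0,0,0]],[[-2.5,0,0],[0,0,0]],[[-1,0,-2],[0,0,0]],[[0,0,-3.5],[0,0,0]],[[0,0,-3.5],[0,0,0]],[[0,0,-3.5],[0,0,0]],[[0,0,-3],[0,0,0]]], fingers=0.6)

```text
clock: 30.25
tool_pos: [0.5489, -0.0078, 0.0977]
eef_rot: [1.0, -0.002, -0.0, -0.0]
contact_force: [0.8, 0.0, 0.4]
opening: 0.599
finger_force: 0.0
```

>>> step_arm(increments=[[[0,0,0],[0,0,0]],[[0,0,0],[0,0,0]],[[0,0,0],[0,0,0]],[[0,0,0],[0,0,0]],[[0,0,0],[0,0,0]],[[0,0,0],[0,0,0]],[[0,0,0],[0,0,0]],[[0,0,0],[0,0,0]],[[0,0,0],[0,0,0]],[[0,0,0],[0,0,0]]], fingers=0, grip_force=25)

```text
clock: 31.25
tool_pos: [0.5507, -0.0067, 0.1002]
eef_rot: [1.0, -0.001, 0.001, -0.001]
contact_force: [-0.5, 2.4, 8.5]
opening: 0.176
finger_force: 25.0
```

>>> step_arm(increments=[[[-0.5,0,0],[0,0,0]],[[-1,0,0],[0,0,0]],[[-1.5,0,0],[0,0,0]],[[-1.5,0,0],[0,0,0]],[[-1.5,0,0],[0,0,0]],[[-1.5,0,0],[0,0,0]],[[-1.5,0,0],[0,0,0]],[[-1,0,0],[0,0,0]],[[-0.8,0,0],[0,0,0]],[[-0.5,0,0],[0,0,0]]])

```text
clock: 32.25
tool_pos: [0.4381, -0.0061, 0.1001]
eef_rot: [1.0, -0.001, 0.003, -0.001]
contact_force: [1.0, 4.7, 11.8]
opening: 0.18
finger_force: 25.0
```

>>> step_arm(increments=[[[-0.2,0,0],[0,0,0]],[[-0.2,0,0],[0,0,0]],[[-0.1,0,0],[0,0,0]],[[-0.1,0,0],[0,0,0]],[[0,0,0],[0,0,0]],[[0,0,0],[0,0,0]],[[0,0,0],[0,0,0]],[[0,0,0],[0,0,0]],[[0,0,0],[0,0,0]],[[0,0,0],[0,0,0]]])

```text
clock: 33.25
tool_pos: [0.4358, -0.006, 0.1001]
eef_rot: [1.0, -0.001, 0.006, -0.001]
contact_force: [5.4, 5.0, 8.6]
opening: 0.179
finger_force: 25.0
```

>>> step_arm(increments=[[[0.3,0,0],[0,0,0]],[[0,0,0],[0,0,0]],[[0,0,0],[0,0,0]],[[0,0,0],[0,0,0]],[[0,0,2],[0,0,0]],[[0,0,3],[0,0,0]],[[0,0,3],[0,0,0]],[[0,0,3],[0,0,0]],[[0,0,3],[0,0,0]],[[0,0,2],[0,0,0]]], fingers=0.6)

```text
clock: 34.25
tool_pos: [0.4336, -0.0081, 0.2604]
eef_rot: [1.0, -0.002, 0.001, 0.0]
contact_force: [0.6, -0.1, -0.5]
opening: 0.599
finger_force: 0.0
```

>>> step_arm(increments=[[[0,3,0],[0,0,0]],[[0,3,0],[0,0,0]],[[0,3,0],[0,0,0]],[[0,3,0],[0,0,0]],[[0,3,0],[0,0,0]],[[0,3,0],[0,0,0]],[[0,3,0],[0,0,0]],[[0,3,0],[0,0,0]],[[0,3,0],[0,0,0]],[[0,3,0],[0,0,0]]])

```text
clock: 35.25
tool_pos: [0.4331, 0.2926, 0.2583]
eef_rot: [1.0, -0.002, -0.001, 0.001]
contact_force: [1.0, -0.0, 0.3]
opening: 0.601
finger_force: 0.0
```

Run:
```python
from h import *
snap("top","t3.png",(170,140,430,300),3); print(r.get_state()["q"],r.get_state()["tool_pos"])
```

```text
[-0.65137672  0.52914705 -0.06237323  1.84541835  0.03985683  0.7653935
 -2.3017278 ] [0.43244396 0.29950429 0.25842501]
```

View pics/t3.png

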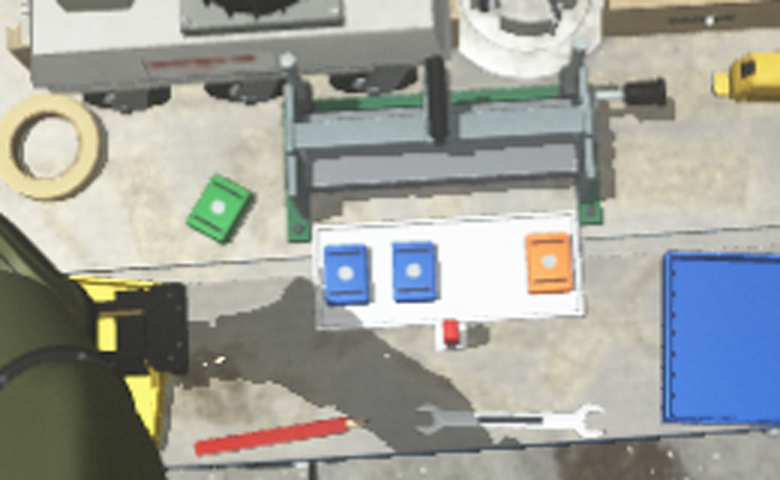

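All three pads lie in the drawer: blue at crop (346,272) and (414,270), amber at (550,261). I'll localise them and the boxes by colour.

```bash
cat > loc.py <<'E'
from h import *
def blob(im,lo,hi,box,Z,amin=60):
    hsv=cv2.cvtColor(im,cv2.COLOR_BGR2HSV); m=cv2.inRange(hsv,lo,hi); k=np.zeros_like(m); k[box[1]:box[3],box[0]:box[2]]=255; m&=k
    m=cv2.morphologyEx(m,cv2.MORPH_CLOSE,np.ones((5,5)))
    for c in cv2.findContours(m,cv2.RETR_EXTERNAL,cv2.CHAIN_APPROX_NONE)[0]:
        if cv2.contourArea(c)<amin: continue
        P=np.array([at_z("top",*p[0],Z)[:2] for p in c]).astype(np.float32)*1000
        print(cv2.contourArea(c),[np.round(v,1) for v in cv2.minAreaRect(P)[:2]],round(cv2.minAreaRect(P)[2],1))
E
python3 - <<'E'
from loc import *
im=cv2.imread("top_last.png")
D=(272,210,368,252)
print("blue pads");blob(im,(100,90,60),(130,255,255),D,.030)
print("amber");blob(im,(5,120,80),(20,255,255),D,.030)
print("blue box");blob(im,(100,90,60),(130,255,255),(370,200,440,300),.036,500)
print("yellow");blob(im,(22,120,80),(35,255,255),(150,210,240,310),.036,500)
E
```

```text
blue pads
252.5 [array([516.2,  93.1]), array([42.4, 58.3])] 87.0
244.5 [array([514.8,  25.1]), array([39.3, 58.1])] 86.5
amber
240.0 [array([ 514.9, -112.3]), array([42.1, 58.1])] 86.2
blue box
2406.0 [array([ 426.5, -284.9]), array([131.3, 173.5])] 84.8
yellow
```

Blue box has been knocked: its centre is now near (0.427, −0.285). I'll go for the blue pad at y 0.027 first (next to the free cavity).

>>> step_arm(increments=[[[0.9,-2.7,-1.2],[0,0,0]],[[0.9,-2.7,-1.2],[0,0,0]],[[0.9,-2.7,-1.2],[0,0,0]],[[0.9,-2.7,-1.2],[0,0,0]],[[0.9,-2.7,-1.2],[0,0,0]],[[0.9,-2.7,-1.2],[0,0,0]],[[0.9,-2.7,-1.2],[0,0,0]],[[0.9,-2.8,-1.2],[0,0,0]],[[0.8,-2.8,-1.2],[0,0,0]],[[0.7,-2.8,-1.2],[0,0,0]]], fingers=0.63)

```text
clock: 36.3
tool_pos: [0.5204, 0.0175, 0.138]
eef_rot: [1.0, -0.002, -0.001, 0.0]
contact_force: [0.6, 0.4, -0.1]
opening: 0.63
finger_force: 0.0
```

>>> step_arm(increments=[[[0,0,0],[0,0,0]],[[0,0,-1.5],[0,0,0]],[[0,0,-1.5],[0,0,0]],[[0,0,-1.5],[0,0,0]],[[0,0,-1.5],[0,0,0]],[[0,0,-1.5],[0,0,0]],[[0,0,-1.5],[0,0,0]],[[0,0,-0.5],[0,0,0]],[[0,0,0],[0,0,0]],[[0,0,0],[0,0,0]]])

```text
clock: 37.3
tool_pos: [0.5208, 0.0194, 0.0442]
eef_rot: [1.0, -0.002, 0.0, -0.0]
contact_force: [0.2, 0.1, -0.8]
opening: 0.628
finger_force: 0.0
```

>>> step_arm(increments=[[[0,0.4,0],[0,0,0]],[[0,0.4,0],[0,0,0]],[[0,0,0],[0,0,0]],[[0,0,-0.8],[0,0,0]],[[0,0,-0.8],[0,0,0]],[[0,0,-0.8],[0,0,0]],[[0,0,-0.5],[0,0,0]],[[0,0,0],[0,0,0]],[[0,0,0],[0,0,0]],[[0,0,0],[0,0,0]]])

```text
clock: 38.3
tool_pos: [0.5209, 0.0271, 0.0149]
eef_rot: [1.0, -0.002, 0.0, 0.0]
contact_force: [0.2, -0.7, 1.2]
opening: 0.629
finger_force: 0.0
```

>>> step_arm(increments=[[[0,0,0],[0,0,0]],[[0,0,0],[0,0,0]],[[0,0,0],[0,0,0]],[[0,0,0],[0,0,0]],[[0,0,0],[0,0,0]],[[0,0,0],[0,0,0]],[[0,0,0],[0,0,0]],[[0,0,0],[0,0,0]],[[0,0,0],[0,0,0]],[[0,0,0],[0,0,0]]], fingers=0, grip_force=25)

```text
clock: 39.3
tool_pos: [0.5209, 0.0271, 0.015]
eef_rot: [1.0, -0.002, 0.0, 0.0]
contact_force: [-0.1, -0.4, 4.8]
opening: 0.496
finger_force: 24.9
```

>>> step_arm(increments=[[[0,0,0.5],[0,0,0]],[[0,0,1],[0,0,0]],[[0,0,1],[0,0,0]],[[0,0,1.5],[0,0,0]],[[0,0,2],[0,0,0]],[[0,0,2],[0,0,0]],[[0,0,2],[0,0,0]],[[0,0,2],[0,0,0]],[[0,0,2],[0,0,0]],[[0,0,2],[0,0,0]]])

```text
clock: 40.3
tool_pos: [0.5204, 0.027, 0.1763]
eef_rot: [1.0, -0.002, 0.0, 0.0]
contact_force: [-0.3, -0.0, -1.3]
opening: 0.496
finger_force: 24.9
```

>>> step_arm(increments=[[[-0.5,-3.1,0],[0,0,0]],[[-0.5,-3.1,0],[0,0,0]],[[-0.5,-3.1,0],[0,0,0]],[[-0.5,-3.1,0],[0,0,0]],[[-0.5,-3.1,0],[0,0,0]],[[-0.5,-3.1,0],[0,0,0]],[[-0.5,-3.1,0],[0,0,0]],[[-0.5,-3.1,0],[0,0,0]],[[-0.6,-3.1,0],[0,0,0]],[[-0.6,-3.3,0],[0,0,0]]])

```text
clock: 41.3
tool_pos: [0.4681, -0.2858, 0.1755]
eef_rot: [1.0, -0.002, 0.0, 0.0]
contact_force: [0.9, 0.8, -0.7]
opening: 0.5
finger_force: 24.9
```

>>> step_arm(increments=[[[0,0,0],[0,0,0]],[[0,0,-2],[0,0,0]],[[0,0,-2.2],[0,0,0]],[[0,0,-2.5],[0,0,0]],[[0,0,-2.5],[0,0,0]],[[0,0,-2.5],[0,0,0]],[[0,0,-2.5],[0,0,0]],[[0,0,-1.5],[0,0,0]],[[0,0,-0.3],[0,0,0]],[[0,0,0],[0,0,0]]])

```text
clock: 42.3
tool_pos: [0.4689, -0.2846, 0.015]
eef_rot: [1.0, -0.002, -0.0, -0.0]
contact_force: [0.9, -0.5, 0.1]
opening: 0.497
finger_force: 24.9
```

>>> step_arm(increments=[[[0,0,0],[0,0,0]],[[0,0,0],[0,0,0]],[[0,0,0],[0,0,0]],[[0,0,0],[0,0,0]],[[0,0,1.5],[0,0,0]],[[0,0,2.5],[0,0,0]],[[0,0,3],[0,0,0]],[[0,0,3],[0,0,0]],[[0,0,3],[0,0,0]],[[0,0,3],[0,0,0]]], fingers=0.6)

```text
clock: 43.3
tool_pos: [0.4684, -0.2848, 0.1772]
eef_rot: [1.0, -0.002, 0.0, 0.0]
contact_force: [0.2, 0.3, -0.7]
opening: 0.601
finger_force: 0.0
```

>>> step_arm(increments=[[[0.5,3.8,0],[0,0,0]],[[0.5,3.8,0],[0,0,0]],[[0.5,3.8,0],[0,0,0]],[[0.5,3.8,0],[0,0,0]],[[0.5,3.8,0],[0,0,0]],[[0.5,3.8,0],[0,0,0]],[[0.5,3.8,0],[0,0,0]],[[0.5,3.8,0],[0,0,0]],[[0.6,3.8,0],[0,0,0]],[[0.6,3.8,0],[0,0,0]]], fingers=0.65)

```text
clock: 44.3
tool_pos: [0.5207, 0.0967, 0.1759]
eef_rot: [1.0, -0.002, 0.0, -0.0]
contact_force: [1.4, -0.5, -0.1]
opening: 0.65
finger_force: 0.0
```

>>> step_arm(increments=[[[0,0,0],[0,0,0]],[[0,0,-2.5],[0,0,0]],[[0,0,-2.5],[0,0,0]],[[0,0,-2.5],[0,0,0]],[[0,0,-2.5],[0,0,0]],[[0,0,-2.5],[0,0,0]],[[0,0,0],[0,0,0]],[[0,0,0],[0,0,0]],[[0,0,0],[0,0,0]],[[0,0,0],[0,0,0]]])

```text
clock: 45.3
tool_pos: [0.5217, 0.0952, 0.0512]
eef_rot: [1.0, -0.002, 0.001, -0.0]
contact_force: [0.2, 0.7, 0.1]
opening: 0.654
finger_force: 0.0
```

>>> step_arm(increments=[[[0,0,-1],[0,0,0]],[[0,0,-1],[0,0,0]],[[0,0,-0.6],[0,0,0]],[[0,0,-0.4],[0,0,0]],[[0,0,0],[0,0,0]],[[0,0,0],[0,0,0]],[[0,0,0],[0,0,0]],[[0,0,0],[0,0,0]],[[0,0,0],[0,0,0]],[[0,0,0],[0,0,0]]])

```text
clock: 46.3
tool_pos: [0.5209, 0.0952, 0.0199]
eef_rot: [1.0, -0.002, 0.0, 0.0]
contact_force: [0.5, 0.0, 0.3]
opening: 0.656
finger_force: 0.0
```

>>> step_arm(increments=[[[0,0,0],[0,0,0]],[[0,0,0],[0,0,0]],[[0,0,0],[0,0,0]],[[0,0,0],[0,0,0]],[[0,0,0],[0,0,0]],[[0,0,0],[0,0,0]],[[0,0,0],[0,0,0]],[[0,0,0],[0,0,0]],[[0,0,0],[0,0,0]],[[0,0,0],[0,0,0]]], fingers=0)

```text
clock: 47.3
tool_pos: [0.5208, 0.0952, 0.0198]
eef_rot: [1.0, -0.002, 0.0, 0.0]
contact_force: [-0.2, 0.2, 1.7]
opening: 0.495
finger_force: 25.0
```

>>> step_arm(increments=[[[0,0,0.5],[0,0,0]],[[0,0,1],[0,0,0]],[[0,0,1],[0,0,0]],[[0,0,1.5],[0,0,0]],[[0,0,2],[0,0,0]],[[0,0,2],[0,0,0]],[[0,0,2],[0,0,0]],[[0,0,2],[0,0,0]],[[0,0,2],[0,0,0]],[[0,0,2],[0,0,0]]])

```text
clock: 48.3
tool_pos: [0.5205, 0.095, 0.1815]
eef_rot: [1.0, -0.002, 0.0, 0.0]
contact_force: [0.1, 0.7, -0.4]
opening: 0.498
finger_force: 25.0
```

Run:
```python
from loc import *
snap("top","x.png"); im=cv2.imread("top_last.png")
print("blue box");blob(im,(100,90,60),(130,255,255),(340,180,460,320),.036,300)
print("yellow");blob(im,(22,120,80),(35,255,255),(130,190,260,330),.036,300)
```

```text
blue box
2406.0 [array([ 426.5, -284.9]), array([131.3, 173.5])] 84.8
yellow
2426.0 [array([443.5, 342.4]), array([136.4, 169.6])] 82.0
```

>>> step_arm(increments=[[[-1.1,-3.7,0],[0,0,0]],[[-1.3,-3.7,0],[0,0,0]],[[-1.3,-3.7,0],[0,0,0]],[[-1.3,-3.7,0],[0,0,0]],[[-1.3,-3.7,0],[0,0,0]],[[-1.3,-3.8,0],[0,0,0]],[[-1.3,-3.8,0],[0,0,0]],[[-1.3,-3.8,0],[0,0,0]],[[-1.3,-3.8,0],[0,0,0]],[[-1.3,-3.8,0],[0,0,0]]])

```text
clock: 49.35
tool_pos: [0.3918, -0.2813, 0.1801]
eef_rot: [1.0, -0.002, 0.0, 0.0]
contact_force: [-0.0, -0.2, 0.1]
opening: 0.496
finger_force: 25.0
```

>>> step_arm(increments=[[[0,0,0],[0,0,0]],[[0,0,-2],[0,0,0]],[[0,0,-2.2],[0,0,0]],[[0,0,-2.5],[0,0,0]],[[0,0,-2.5],[0,0,0]],[[0,0,-2.5],[0,0,0]],[[0,0,-2.5],[0,0,0]],[[0,0,-1.5],[0,0,0]],[[0,0,-0.3],[0,0,0]],[[0,0,0],[0,0,0]]])

```text
clock: 50.35
tool_pos: [0.3929, -0.2793, 0.0198]
eef_rot: [1.0, -0.001, -0.0, -0.0]
contact_force: [-0.2, 0.4, -0.7]
opening: 0.497
finger_force: 25.0
```

>>> step_arm(increments=[[[0,0,0],[0,0,0]],[[0,0,0],[0,0,0]],[[0,0,0],[0,0,0]],[[0,0,0],[0,0,0]],[[0,0,1.5],[0,0,0]],[[0,0,2.5],[0,0,0]],[[0,0,3],[0,0,0]],[[0,0,3],[0,0,0]],[[0,0,3],[0,0,0]],[[0,0,3],[0,0,0]]], fingers=0.6)

```text
clock: 51.35
tool_pos: [0.3924, -0.2798, 0.1812]
eef_rot: [1.0, -0.002, -0.0, 0.0]
contact_force: [0.6, 0.4, 0.2]
opening: 0.602
finger_force: 0.0
```

>>> step_arm(increments=[[[1.3,1.7,0],[0,0,0]],[[1.3,1.7,0],[0,0,0]],[[1.3,1.7,0],[0,0,0]],[[1.3,1.7,0],[0,0,0]],[[1.3,1.7,0],[0,0,0]],[[1.3,1.7,0],[0,0,0]],[[1.3,1.7,0],[0,0,0]],[[1.3,1.7,0],[0,0,0]],[[1.2,1.7,0],[0,0,0]],[[1.2,1.7,0],[0,0,0]]], fingers=0.65)

```text
clock: 52.35
tool_pos: [0.5209, -0.1092, 0.1799]
eef_rot: [1.0, -0.002, -0.0, 0.0]
contact_force: [0.8, 0.1, -0.2]
opening: 0.646
finger_force: 0.0
```

>>> step_arm(increments=[[[0,0,0],[0,0,0]],[[0,0,-2.5],[0,0,0]],[[0,0,-2.5],[0,0,0]],[[0,0,-2.5],[0,0,0]],[[0,0,-2.5],[0,0,0]],[[0,0,-2.5],[0,0,0]],[[0,0,0],[0,0,0]],[[0,0,0],[0,0,0]],[[0,0,0],[0,0,0]],[[0,0,0],[0,0,0]]])

```text
clock: 53.35
tool_pos: [0.5215, -0.1102, 0.0561]
eef_rot: [1.0, -0.002, 0.001, 0.0]
contact_force: [-0.4, -0.0, 0.1]
opening: 0.648
finger_force: 0.0
```

>>> step_arm(increments=[[[0,0,-1],[0,0,0]],[[0,0,-1],[0,0,0]],[[0,0,-1],[0,0,0]],[[0,0,-0.6],[0,0,0]],[[0,0,0],[0,0,0]],[[0,0,0],[0,0,0]],[[0,0,0],[0,0,0]],[[0,0,0],[0,0,0]],[[0,0,0],[0,0,0]],[[0,0,0],[0,0,0]]])

```text
clock: 54.35
tool_pos: [0.5208, -0.1099, 0.0188]
eef_rot: [1.0, -0.002, 0.0, 0.0]
contact_force: [-0.2, -0.7, -0.0]
opening: 0.649
finger_force: 0.0
```

>>> step_arm(increments=[[[0,0,0],[0,0,0]],[[0,0,0],[0,0,0]],[[0,0,0],[0,0,0]],[[0,0,0],[0,0,0]],[[0,0,0],[0,0,0]],[[0,0,0],[0,0,0]],[[0,0,0],[0,0,0]],[[0,0,0],[0,0,0]],[[0,0,0],[0,0,0]],[[0,0,0],[0,0,0]]], fingers=0)

```text
clock: 55.35
tool_pos: [0.5208, -0.1098, 0.0188]
eef_rot: [1.0, -0.002, 0.0, 0.0]
contact_force: [-0.5, -1.3, 1.5]
opening: 0.497
finger_force: 25.0
```

>>> step_arm(increments=[[[0,0,0.5],[0,0,0]],[[0,0,1],[0,0,0]],[[0,0,1],[0,0,0]],[[0,0,1.5],[0,0,0]],[[0,0,2],[0,0,0]],[[0,0,2],[0,0,0]],[[0,0,2],[0,0,0]],[[0,0,2],[0,0,0]],[[0,0,2],[0,0,0]],[[0,0,2],[0,0,0]]])

```text
clock: 56.35
tool_pos: [0.5205, -0.1099, 0.1805]
eef_rot: [1.0, -0.002, 0.0, 0.0]
contact_force: [0.7, 0.3, -0.6]
opening: 0.497
finger_force: 25.0
```

>>> step_arm(increments=[[[-0.3,3.5,0],[0,0,0]],[[-0.3,3.5,0],[0,0,0]],[[-0.3,3.5,0],[0,0,0]],[[-0.3,3.5,0],[0,0,0]],[[-0.3,3.5,0],[0,0,0]],[[-0.3,3.5,0],[0,0,0]],[[-0.3,3.5,0],[0,0,0]],[[-0.3,3.5,0],[0,0,0]],[[-0.3,3.5,0],[0,0,0]],[[-0.3,3.5,0],[0,0,0]]])

```text
clock: 57.35
tool_pos: [0.4903, 0.2415, 0.1797]
eef_rot: [1.0, -0.002, 0.0, -0.0]
contact_force: [0.3, -0.1, -0.5]
opening: 0.496
finger_force: 25.0
```

>>> step_arm(increments=[[[-0.8,2,0],[0,0,0]],[[-0.8,2,0],[0,0,0]],[[-0.8,2,0],[0,0,0]],[[-0.8,2,0],[0,0,0]],[[-0.8,2,0],[0,0,0]],[[-0.2,0.5,0],[0,0,0]],[[0,0,0],[0,0,0]],[[0,0,0],[0,0,0]],[[0,0,0],[0,0,0]],[[0,0,0],[0,0,0]]])

```text
clock: 58.35
tool_pos: [0.4494, 0.3439, 0.1788]
eef_rot: [1.0, -0.003, 0.0, 0.0]
contact_force: [0.8, -0.4, -1.8]
opening: 0.493
finger_force: 25.0
```

>>> step_arm(increments=[[[0,0,0],[0,0,0]],[[0,0,-2],[0,0,0]],[[0,0,-2.2],[0,0,0]],[[0,0,-2.5],[0,0,0]],[[0,0,-2.5],[0,0,0]],[[0,0,-2.5],[0,0,0]],[[0,0,-2.5],[0,0,0]],[[0,0,-1.5],[0,0,0]],[[0,0,-0.3],[0,0,0]],[[0,0,0],[0,0,0]]])

```text
clock: 59.35
tool_pos: [0.4489, 0.3451, 0.0188]
eef_rot: [1.0, -0.002, -0.0, 0.0]
contact_force: [0.9, -0.2, -0.9]
opening: 0.499
finger_force: 25.0
```

>>> step_arm(increments=[[[0,0,0],[0,0,0]],[[0,0,0],[0,0,0]],[[0,0,0],[0,0,0]],[[0,0,0],[0,0,0]],[[0,0,1.5],[0,0,0]],[[0,0,2.5],[0,0,0]],[[0,0,4],[0,0,0]],[[0,0,4],[0,0,0]],[[0,0,5],[0,0,0]],[[0,0,5],[0,0,0]]], fingers=0.6)

```text
clock: 60.35
tool_pos: [0.4482, 0.3447, 0.2417]
eef_rot: [1.0, -0.002, 0.0, 0.0]
contact_force: [0.3, 1.0, -1.0]
opening: 0.599
finger_force: 0.0
```

>>> step_arm(increments=[[[-0.1,-3.5,0],[0,0,0]],[[-0.1,-3.5,0],[0,0,0]],[[-0.1,-3.5,0],[0,0,0]],[[-0.1,-3.5,0],[0,0,0]],[[-0.2,-3.5,0],[0,0,0]],[[-0.2,-3.5,0],[0,0,0]],[[-0.2,-3.5,0],[0,0,0]],[[-0.2,-3.5,0],[0,0,0]],[[-0.2,-3.5,0],[0,0,0]],[[-0.2,-3.5,0],[0,0,0]]])

```text
clock: 61.35
tool_pos: [0.4324, -0.0063, 0.2398]
eef_rot: [1.0, -0.002, 0.001, 0.0]
contact_force: [0.1, 0.1, 0.3]
opening: 0.596
finger_force: 0.0
```

Run:
```python
from h import *
snap("top","t4.png",(160,130,440,310),2.8); print(r.get_state()["tool_pos"])
```

```text
[ 0.43125495 -0.01313622  0.23966578]
```

View pics/t4.png

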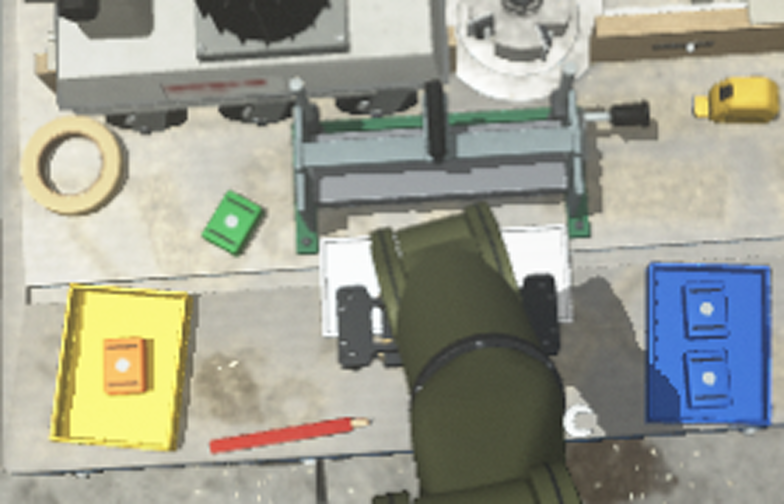

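All pads are in their boxes: amber at (123,365), blue at (707,309) and (707,379). Now I'll push the drawer home.

>>> step_arm(increments=[[[0.3,0,-1],[0,0,0]],[[0,0,-1],[0,0,0]],[[0,0,-2],[0,0,0]],[[0,0,-2],[0,0,0]],[[0,0,-2],[0,0,0]],[[0,0,-2],[0,0,0]],[[0,0,-2],[0,0,0]],[[0,0,-1.2],[0,0,0]],[[0,0,-0.8],[0,0,0]],[[0,0,0],[0,0,0]]])

```text
clock: 62.4
tool_pos: [0.4356, -0.0038, 0.0981]
eef_rot: [1.0, -0.001, -0.001, -0.0]
contact_force: [-0.4, 0.3, 0.2]
opening: 0.6
finger_force: 0.0
```

>>> step_arm(increments=[[[0,0,0],[0,0,0]],[[0,0,0],[0,0,0]],[[0,0,0],[0,0,0]],[[0,0,0],[0,0,0]],[[0,0,0],[0,0,0]],[[0,0,0],[0,0,0]],[[0,0,0],[0,0,0]],[[0,0,0],[0,0,0]],[[0,0,0],[0,0,0]],[[0,0,0],[0,0,0]]], fingers=0)

```text
clock: 63.4
tool_pos: [0.4358, -0.0059, 0.099]
eef_rot: [1.0, -0.002, 0.0, 0.001]
contact_force: [-0.1, -5.2, 5.3]
opening: 0.173
finger_force: 25.0
```

>>> step_arm(increments=[[[0.5,0,0],[0,0,0]],[[1,0,0],[0,0,0]],[[1.5,0,0],[0,0,0]],[[1.5,0,0],[0,0,0]],[[1.5,0,0],[0,0,0]],[[1.5,0,0],[0,0,0]],[[1.5,0,0],[0,0,0]],[[1,0,0],[0,0,0]],[[0.7,0,0],[0,0,0]],[[0.4,0,0],[0,0,0]]])

```text
clock: 64.4
tool_pos: [0.5471, -0.0065, 0.0991]
eef_rot: [1.0, -0.002, 0.0, 0.001]
contact_force: [-1.1, -5.6, 5.8]
opening: 0.177
finger_force: 25.0
```

>>> step_arm(increments=[[[0.3,0,0],[0,0,0]],[[0.3,0,0],[0,0,0]],[[0.3,0,0],[0,0,0]],[[0.2,0,0],[0,0,0]],[[0,0,0],[0,0,0]],[[0,0,0],[0,0,0]],[[0,0,0],[0,0,0]],[[0,0,0],[0,0,0]],[[0,0,0],[0,0,0]],[[0,0,0],[0,0,0]]])

```text
clock: 65.4
tool_pos: [0.5509, -0.0066, 0.099]
eef_rot: [1.0, -0.002, -0.007, 0.002]
contact_force: [-12.5, -3.3, 19.5]
opening: 0.176
finger_force: 25.0
```

>>> step_arm(increments=[[[-0.6,0,0],[0,0,0]],[[0,0,0],[0,0,0]],[[0,0,0],[0,0,0]],[[0,0,0],[0,0,0]],[[0,0,1],[0,0,0]],[[0,0,2],[0,0,0]],[[0,0,3],[0,0,0]],[[0,0,4],[0,0,0]],[[0,0,4],[0,0,0]],[[0,0,2],[0,0,0]]], fingers=0.5)

```text
clock: 66.4
tool_pos: [0.5534, -0.0046, 0.2629]
eef_rot: [1.0, -0.002, 0.003, -0.0]
contact_force: [0.3, 0.0, 0.3]
opening: 0.498
finger_force: 0.0
```

>>> step_arm(increments=[[[0,-2.1,0],[0,0,8]],[[0,-2.1,0],[0,0,8]],[[0,-2.1,0],[0,0,8]],[[0,-2.1,0],[0,0,8]],[[0,-2.1,0],[0,0,8]],[[0,-2.1,0],[0,0,8]],[[0,-2.1,0],[0,0,8]],[[0,-2.1,0],[0,0,8]],[[0,-2.1,0],[0,0,8]],[[0,-2.1,0],[0,0,8]]])

```text
clock: 67.4
tool_pos: [0.5517, -0.216, 0.2595]
eef_rot: [0.765, 0.644, 0.0, 0.0]
contact_force: [0.2, 1.0, -0.0]
opening: 0.502
finger_force: 0.0
```

>>> step_arm(increments=[[[2,0,0],[0,0,8]],[[2,0,0],[0,0,2.2]],[[2,0,0],[0,0,0]],[[2,0,0],[0,0,0]],[[2,0,0],[0,0,0]],[[1.5,0,0],[0,0,0]],[[0.8,0,0],[0,0,0]],[[0,0,0],[0,0,0]],[[0,0,0],[0,0,0]],[[0,0,0],[0,0,0]]])

```text
clock: 68.4
tool_pos: [0.674, -0.2152, 0.259]
eef_rot: [0.707, 0.707, -0.0, -0.0]
contact_force: [-0.0, 0.0, 0.5]
opening: 0.503
finger_force: 0.0
```

Down to the knob (z ≈ 0.068) and grip.

>>> step_arm(increments=[[[0,0,-2],[0,0,0]],[[0,0,-2],[0,0,0]],[[0,0,-2],[0,0,0]],[[0,0,-2.5],[0,0,0]],[[0,0,-2.5],[0,0,0]],[[0,0,-2.5],[0,0,0]],[[0,0,-2.5],[0,0,0]],[[0,0,-1.5],[0,0,0]],[[0,0,-1.5],[0,0,0]],[[0,0,0],[0,0,0]]])

```text
clock: 69.4
tool_pos: [0.6734, -0.2148, 0.067]
eef_rot: [0.707, 0.707, -0.001, -0.001]
contact_force: [-0.7, 0.2, -0.5]
opening: 0.498
finger_force: 0.0
```

>>> step_arm(increments=[[[0,0,0],[0,0,0]],[[0,0,0],[0,0,0]],[[0,0,0],[0,0,0]],[[0,0,0],[0,0,0]],[[0,0,0],[0,0,0]],[[0,0,0],[0,0,0]],[[0,0,0],[0,0,0]],[[0,0,0],[0,0,0]],[[0,0,0],[0,0,0]],[[0,0,0],[0,0,0]]], fingers=0, grip_force=40)

```text
clock: 70.4
tool_pos: [0.6736, -0.2151, 0.069]
eef_rot: [0.707, 0.707, -0.001, -0.001]
contact_force: [-5.3, 0.0, 3.4]
opening: 0.26
finger_force: 40.0
```

>>> step_arm(increments=[[[0,-0.2,0],[0,0,0]],[[0,-0.3,0],[0,0,0]],[[0,-0.3,0],[0,0,0]],[[0,-0.3,0],[0,0,0]],[[0,-0.3,0],[0,0,0]],[[0,-0.2,0],[0,0,0]],[[0,0,0],[0,0,0]],[[0,0,0],[0,0,0]],[[0,0,0],[0,0,0]],[[0,0,0],[0,0,0]]])

```text
clock: 71.4
tool_pos: [0.6737, -0.2268, 0.0689]
eef_rot: [0.706, 0.708, 0.001, -0.003]
contact_force: [-7.0, 5.6, 3.9]
opening: 0.259
finger_force: 40.0
```

>>> step_arm(increments=[[[-0.05,0,0.63],[0,0,0]],[[-0.15,0,0.61],[0,0,0]],[[-0.24,0,0.58],[0,0,0]],[[-0.33,0,0.53],[0,0,0]],[[-0.41,0,0.48],[0,0,0]],[[-0.48,0,0.41],[0,0,0]],[[-0.53,0,0.33],[0,0,0]],[[-0.58,0,0.24],[0,0,0]],[[-0.61,0,0.14],[0,0,0]],[[-0.63,0,0.05],[0,0,0]]])

```text
clock: 72.4
tool_pos: [0.6373, -0.2265, 0.1093]
eef_rot: [0.706, 0.708, 0.004, -0.0]
contact_force: [2.0, 6.0, -2.0]
opening: 0.261
finger_force: 40.0
```

>>> step_arm(increments=[[[-0.63,0,-0.05],[0,0,0]],[[-0.61,0,-0.14],[0,0,0]],[[-0.58,0,-0.24],[0,0,0]],[[-0.53,0,-0.33],[0,0,0]],[[-0.48,0,-0.41],[0,0,0]],[[-0.41,0,-0.48],[0,0,0]],[[-0.33,0,-0.53],[0,0,0]],[[-0.24,0,-0.58],[0,0,0]],[[-0.15,0,-0.61],[0,0,0]],[[-0.05,0,-0.63],[0,0,0]]])

```text
clock: 73.4
tool_pos: [0.5935, -0.2272, 0.0686]
eef_rot: [0.706, 0.708, 0.001, -0.002]
contact_force: [-5.1, 5.5, 4.0]
opening: 0.261
finger_force: 40.0
```

>>> step_arm(increments=[[[0,0.5,0],[0,0,0]],[[0,0.5,0],[0,0,0]],[[0,0.4,0],[0,0,0]],[[0,0.3,0],[0,0,0]],[[0,0,0],[0,0,0]],[[0,0,0],[0,0,0]],[[0,0,0],[0,0,0]],[[0,0,0],[0,0,0]],[[0,0,0],[0,0,0]],[[0,0,0],[0,0,0]]])

```text
clock: 74.4
tool_pos: [0.5935, -0.2146, 0.0689]
eef_rot: [0.707, 0.707, -0.001, -0.0]
contact_force: [-5.6, -1.1, 3.6]
opening: 0.259
finger_force: 40.0
```

>>> step_arm(increments=[[[0,0,0],[0,0,0]],[[0,0,0],[0,0,0]],[[0,0,0],[0,0,0]],[[0,0,1],[0,0,0]],[[0,0,3],[0,0,0]],[[0,0,3.5],[0,0,0]],[[0,0,3.5],[0,0,0]],[[0,0,3.5],[0,0,0]],[[0,0,3],[0,0,0]],[[0,0,2],[0,0,0]]], fingers=0.5)

```text
clock: 75.4
tool_pos: [0.5959, -0.2135, 0.2674]
eef_rot: [0.707, 0.707, 0.002, 0.002]
contact_force: [0.6, -0.0, 0.2]
opening: 0.498
finger_force: 0.0
```

>>> step_arm(increments=[[[-1.5,-3,0],[0,0,0]],[[-1.5,-3,0],[0,0,0]],[[-1.5,-3,0],[0,0,0]],[[-1.5,-3,0],[0,0,0]],[[-1.5,-3,0],[0,0,0]],[[-1.5,-3,0],[0,0,0]],[[-1.5,-3,0],[0,0,0]],[[-1.5,-3,0],[0,0,0]],[[-1.5,-3,0],[0,0,0]],[[-1.5,-3,0],[0,0,0]]])

```text
clock: 76.4
tool_pos: [0.4442, -0.515, 0.2648]
eef_rot: [0.707, 0.707, 0.0, 0.001]
contact_force: [-0.2, 0.7, -0.5]
opening: 0.497
finger_force: 0.0
```

Run:
```python
from h import *
snap("top","t5.png",(160,130,440,310),2.8); print(r.get_state()["tool_pos"])
```

```text
[ 0.43909497 -0.52249694  0.26404321]
```

View pics/t5.png

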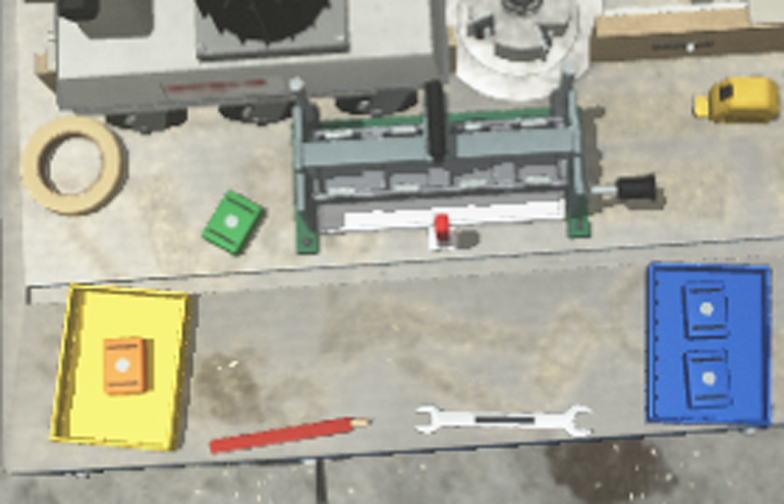

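The tray is mouth up and empty, with the knob at (637,188) matching its original home position. The drawer handle at (442,225) matches the home position, and the pads are in their boxes. Handing in.

```bash
python3 -c "
from plant import r
print(r.finish_job())"
```

```text
the job is handed in; nothing more can be done
None
```

The job is done and handed in at about 76 s: the one amber pad is in the yellow box, both blue pads are in the blue box, the drawer is home, the tray is mouth up with its pin home, and I left the gauge, tape measure and tape alone.

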